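Unstack nested rubber stoppers onto their receivers

TASK

Close the clean filtration receivers for storage: take the nested stack of four grey rubber stoppers apart and seat each one, tapered plug down, in the one steel receiver that it fits, largest in largest down to smallest in smallest, upright with its collar resting flat on the receiver's rim. Leave the two calibration weights that stand among them where they are.

Things in the scene. Friction and masses are not known exactly. Their poses are not given: they have to be found in the camera images.
- stopper_xl: The largest of four grey rubber stoppers: a round collar 68 mm across, 20 mm high, hollow (blind bore 50 mm), above a tapered plug 22 mm long, 58 mm across under the collar, 48 at its end. Origin: centre of the plug's lower end, z up. Starts at the bottom of the stack, on the worktop, 105 to 210 g.
- stopper_l: The second largest of four grey rubber stoppers: a round collar 56 mm across, 20 mm high, hollow (blind bore 38 mm), above a tapered plug 22 mm long, 47 mm across under the collar, 36 at its end. Origin: centre of the plug's lower end, z up. Starts upright in the next larger: plug loose in its bore, collar on its top, origin 20 mm above its origin; lifts straight out. 40 to 155 g.
- stopper_m: The third largest of four grey rubber stoppers: a round collar 44 mm across, 20 mm high, hollow (blind bore 26 mm), above a tapered plug 22 mm long, 35 mm across under the collar, 24 at its end. Origin: centre of the plug's lower end, z up. Starts upright in the next larger: plug loose in its bore, collar on its top, origin 20 mm above its origin; lifts straight out. 40 to 155 g.
- stopper_s: The smallest of four grey rubber stoppers: a round collar 32 mm across, 20 mm high, solid, flat top, above a tapered plug 22 mm long, 23 mm across under the collar, 14 at its end. Origin: centre of the plug's lower end, z up. Starts upright in the next larger: plug loose in its bore, collar on its top, origin 20 mm above its origin; lifts straight out. 40 to 155 g.
- receiver_xl: The largest of four round open-topped steel receivers, fixed: 34 mm high, mouth and bore 62 mm across, outside 82, inner floor at 6 mm, foot flange 94 mm across, 5 mm thick; a hose nipple sticks out 15 mm sideways, 16 mm up. Takes the largest stopper, collar on its rim, whose origin is then 12 mm above this one. Origin: centre of its underside, on the worktop; z up.
- receiver_l: The second largest of four round open-topped steel receivers, fixed: 34 mm high, mouth and bore 51 mm across, outside 71, inner floor at 6 mm, foot flange 83 mm across, 5 mm thick; a hose nipple sticks out 15 mm sideways, 16 mm up. Takes the second largest stopper, collar on its rim, whose origin is then 12 mm above this one. Origin: centre of its underside, on the worktop; z up.
- receiver_m: The third largest of four round open-topped steel receivers, fixed: 34 mm high, mouth and bore 39 mm across, outside 59, inner floor at 6 mm, foot flange 71 mm across, 5 mm thick; a hose nipple sticks out 15 mm sideways, 16 mm up. Takes the third largest stopper, collar on its rim, whose origin is then 12 mm above this one. Origin: centre of its underside, on the worktop; z up.
- receiver_s: The smallest of four round open-topped steel receivers, fixed: 34 mm high, mouth and bore 27 mm across, outside 47, inner floor at 6 mm, foot flange 59 mm across, 5 mm thick; a hose nipple sticks out 15 mm sideways, 16 mm up. Takes the smallest stopper, collar on its rim, whose origin is then 12 mm above this one. Origin: centre of its underside, on the worktop; z up.
- weight_big: The larger, brass knob calibration weight, a loose bystander standing among the receivers: 32 mm across, 46 mm high. Origin: centre of its underside; z up.
- weight_small: The smaller, pale grey knob calibration weight, a loose bystander standing among the receivers: 26 mm across, 36 mm high. Origin: centre of its underside; z up.

How it is judged:
By the outcome, as a careful person would: the job done as asked, in the order asked, and still so for the second after the job is handed in, with the robot touching nothing.
It also fails if it takes over 109 s, if anything falls off the work surface, if the arm or the gripper's body presses on something with over 40 N, if the wrist force passes 120 N, or if a joint passes its speed limit or range.

ROBOT

A 6-joint arm with a two-finger parallel gripper is mounted at the origin on a cart in front of the work surface, level with it; the furniture and walls round the work are solid. World frame = base frame: x ahead of the robot, y to its left, z up, the work surface at z = 0. Lengths are in mm, angles in rad, forces in N, time in s.
With the tool pointing down it reaches from about 325 to 1000 mm from the base axis. Payload 5.1 kg.
Tool frame: the origin (TCP) lies on the centre line of the jaws, within the pads' length; the fingertips stand 19 mm ahead of it and the grasp point (between the pads) is the TCP; z points along the fingers, y is the line along which they close (so a half turn about z gives the same grasp; the last joint's range is limited). The gripper opens to 85 mm and grips with 20 to 120 N. Pads are 22 mm wide; open, the fingers measure 114 mm over their backs; the gripper's body (76 mm by 85 mm) begins 54 mm behind the grasp point. The pads swing forward as they close: fully open they stand 13 mm farther back than shut.
Start: joints at [-1.268, 0.124, 1.65, -0, 1.367, -0.083], TCP at [244.563, -602.224, 250.322] pointing down, gripper open.
Joint ranges: [-2.61, 2.61], [-1.02, 2.33], [0.03, 2.71], [-1.35, 4.49], [0.32, 2.68], [-2.91, 2.91]. Speed limits (rad/s): [2.57, 2.57, 3.14, 3.14, 3.14, 3.14].

INTERFACE

Orientations are given as a unit quaternion [x, y, z, w].
In Python, from bench import env gives the robot as it stands. Calls block until the motion is done:
- env.goto(position, orientation): joint-space move of the TCP to a pose.
- env.line_to(position, attitude=None, v=150, force_limit=None): straight line of the TCP; attitude=None keeps the orientation; v is the mean speed in mm/s. With force_limit (N) it stops when the force on the tool has changed by that much, and returns True; else False.
- env.move_j(angles): joint-space move.
- env.move_gripper(opening, grip_force=None): finger opening in mm; grip_force is the grip in N (None keeps the last); returns when the fingers have stopped.
- env.sleep(seconds).
- env.inverse_kinematics(position, orientation): joint angles nearest the present ones, or None.
- env.get_obs(): the state.
- env.grab_frame(name): name is "scene" or "top" or "wrist"; returns (picture, depth): 480x640x3 uint8, red, green, blue; 480x640 float32, mm along the optical axis (not along the pixel's ray), 0 where there is no reading.
- env.camera_params(name): a dict with "fx", "fy", "cx", "cy" (pixels), "rvec" (rotation vector, rad) and "tvec" (3), from world to camera coordinates, as OpenCV has them; the wrist camera has in their place "tool_from_camera" (4x4, takes a point from camera to tool coordinates, whose origin is the TCP and whose axes are the flange's). Camera axes: x right, y down, z forward; pixel columns grow to the right and rows downward; lengths in mm; the calibration is good to about 2 mm. The wrist camera is an equidistant fisheye: a pixel r from the principal point sees the ray r / f radians off the axis. A picture is of the moment at which its call begins: read the wrist's pose just before it. camera_params takes no time and is no camera call.
A pose or a line that the arm cannot do raises env.Unreachable and nothing moves.
- env.finish_job(): hands the job in; it is judged then, once.
Trained networks look in the newest picture that a camera, given by its name, has taken for a name from the list of things; names that differ only in an ending like _2 or _b are one class to them, and where a whole thing is asked for, a point or a joint stands for the part that bears it (a point fixed in the world has none). Each returns a list of dicts, best first, with "confidence" (0 to 1); they miss things now and then, are a little off and sometimes report something else, mostly with a low value. They report only what shows in the picture. A call takes as long as a camera call.
- env.look_for(label, camera): "position" ([x, y, z] in mm, in the coordinates of the camera as it stood for that picture, good to about 4 mm: the middle of the surface that is visible of it).
- env.regions_of(label, camera): "pixels" (480x640 bool, what is visible of it).
- env.mark_of(label, camera): "position" ([x, y, z] in mm, in the coordinates of the camera as it stood for that picture, good to about 4 mm: a listed point, or the origin of a listed thing).
The state is a dict: "t": time; "q": joint angles; "qd": joint speeds; "tau": joint torques, N m; "ee_pos": TCP position; "tool_rot": TCP orientation; "wrist_force": force on the tool from outside, world axes, zero at the start; "wrist_torque": the same for the moment, N m; "gripper_width": finger opening in mm; "gripper_force": force on a finger pad.
Only numpy, scipy, OpenCV 4.12 (cv2) and the standard library are available. Lean on these libraries where they do the work, as an engineer would, in place of code of your own. Each camera call takes 0.05 s, during which the arm holds its last target. There are 200 camera calls.

## Working session

There is one attempt and no reset: what is moved stays moved. The work goes in short steps, each a Python script; the robot and the scene stay as the last script left them, time stands still between calls to the robot, and variables do not carry over. Pictures are saved under pics/ and viewed, at most 14 in all, crops included, and the job is handed in when it is done.

```bash
ls; mkdir -p pics
cat > h.py <<'E'
import numpy as np, cv2
from bench import env
def world_T(name):
    p=env.camera_params(name); R=cv2.Rodrigues(np.array(p['rvec'],float))[0]; t=np.array(p['tvec'],float).ravel()
    return p,R,t
def c2w(name,X):
    p,R,t=world_T(name); return (np.asarray(X)-t)@R
def cloud(name,d):
    p,R,t=world_T(name); v,u=np.mgrid[:480,:640]
    X=np.stack([(u-p['cx'])/p['fx']*d,(v-p['cy'])/p['fy']*d,d],-1)
    W=(X-t)@R; W[d<=0]=np.nan; return W
def save(n,im): cv2.imwrite('pics/'+n+'.png',im[:,:,::-1])
E
python3 - <<'E'
from h import *
o=env.get_obs(); print(o['t'],o['tool_rot'])
for c in ('scene','top'):
    im,d=env.grab_frame(c); save(c+'0',im); np.save(c+'_d',d)
    p,R,t=world_T(c); print(c,p['fx'],'pos',-R.T@t,'axis',R[2])
    for n in ['stopper_xl','stopper_l','stopper_m','stopper_s','receiver_xl','receiver_l','receiver_m','receiver_s','weight_big','weight_small']:
        print(n,[(round(r['confidence'],2),c2w(c,r['position']).round(0).tolist()) for r in env.mark_of(n,c)[:2]])
E
```

```text
bench.py
pics
0.0 [ 9.81452585e-01  1.91702051e-01 -1.01841134e-04 -1.06606359e-03]
scene 550.1572835604245 pos [-100.78850746 -549.97304874  564.57170491] axis [ 0.72510181  0.38906044 -0.56820713]
stopper_xl [(0.63, [602.0, -333.0, 4.0]), (0.23, [595.0, -331.0, 41.0])]
stopper_l [(0.95, [599.0, -332.0, 64.0]), (0.89, [597.0, -333.0, 38.0])]
stopper_m [(0.95, [599.0, -332.0, 64.0]), (0.89, [597.0, -333.0, 38.0])]
stopper_s [(0.95, [599.0, -332.0, 64.0]), (0.89, [597.0, -333.0, 38.0])]
receiver_xl [(0.76, [614.0, -201.0, -4.0]), (0.46, [433.0, -208.0, -3.0])]
receiver_l [(0.77, [439.0, -329.0, 2.0]), (0.65, [430.0, -211.0, -2.0])]
receiver_m [(0.77, [439.0, -329.0, 2.0]), (0.65, [430.0, -211.0, -2.0])]
receiver_s [(0.77, [439.0, -329.0, 2.0]), (0.65, [430.0, -211.0, -2.0])]
weight_big [(0.82, [523.0, -266.0, -1.0])]
weight_small [(0.62, [532.0, -134.0, 1.0])]
top 614.2234541827148 pos [ 406.7501073  -217.34606529  923.36823066] axis [ 0.12980205  0.02493351 -0.99122639]
stopper_xl [(0.84, [596.0, -329.0, 2.0])]
stopper_l [(0.87, [594.0, -330.0, 56.0]), (0.66, [596.0, -327.0, 22.0])]
stopper_m [(0.87, [594.0, -330.0, 56.0]), (0.66, [596.0, -327.0, 22.0])]
stopper_s [(0.87, [594.0, -330.0, 56.0]), (0.66, [596.0, -327.0, 22.0])]
receiver_xl [(0.6, [598.0, -330.0, 3.0]), (0.58, [616.0, -197.0, -3.0])]
receiver_l [(0.82, [438.0, -325.0, -0.0]), (0.7, [600.0, -329.0, 43.0])]
receiver_m [(0.82, [438.0, -325.0, -0.0]), (0.7, [600.0, -329.0, 43.0])]
receiver_s [(0.82, [438.0, -325.0, -0.0]), (0.7, [600.0, -329.0, 43.0])]
weight_big [(0.77, [515.0, -262.0, 1.0]), (0.52, [434.0, -207.0, 4.0])]
weight_small [(0.67, [593.0, -329.0, 56.0]), (0.62, [531.0, -137.0, 2.0])]
```

View pics/scene0.png

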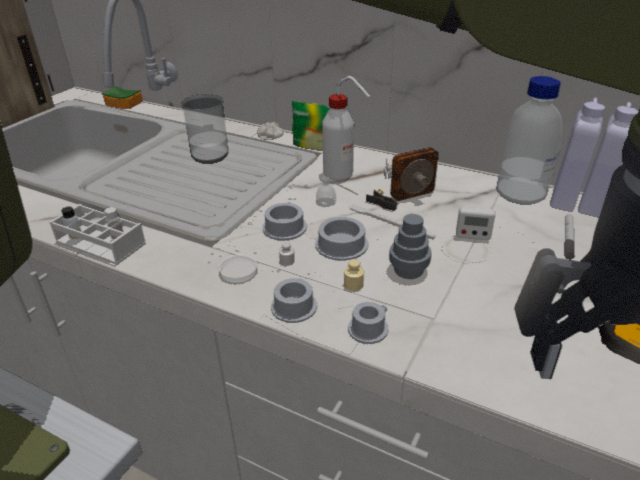

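View pics/top0.png

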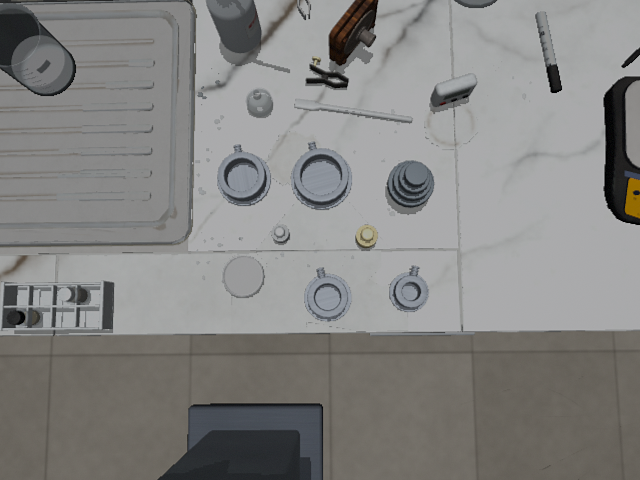

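The overhead view shows the stack at (410,185) and the receivers at XL (322,178), L (244,178), M (328,297) and S (409,290). The brass weight is at (367,236) and the grey one at (281,233). All nipples point to +x. Next I fit circles to the depth data.

```bash
cat > fit.py <<'E'
from h import *
from scipy.optimize import least_squares
R={'xl':(614,-200,31,41),'l':(616,-82,25.5,35.5),'m':(435,-207,19.5,29.5),'s':(437,-327,13.5,23.5)}
def annulus(W,c,ri,ro,z,tol=4):
    """centre of a level ring/disc at height z, best overlap of points with annulus"""
    P=W[np.isfinite(W[...,2])&(abs(W[...,2]-z)<tol)&(np.hypot(W[...,0]-c[0],W[...,1]-c[1])<ro+15)]
    if len(P)<20: return None
    c=np.array(c,float)
    for k in range(30):
        r=np.hypot(*(P[:,:2]-c).T); Q=P[(r<ro+5)&(r>ri-5)]
        def f(x):
            r=np.hypot(*(Q[:,:2]-x).T); return np.maximum(r-ro,0)+np.maximum(ri-r,0)
        n=least_squares(f,c,diff_step=1e-3).x
        if np.hypot(*(n-c))<.02: break
        c=n
    return c.round(1),len(Q),Q[:,2].mean().round(1),f(c).mean().round(2)
E
python3 - <<'E'
from fit import *
for c in ('top','scene'):
    W=cloud(c,np.load(c+'_d.npy'))
    for n,(x,y,ri,ro) in R.items(): print(c,n,annulus(W,(x,y),ri,ro,34))
    for n,ri,ro,z in (('s',0,16,102),('m',16,22,82),('l',22,28,62),('xl',28,34,42)): print(c,'stop',n,annulus(W,(597,-330),ri,ro,z))
    for n,(x,y,r,h) in {'wb':(518,-264,16,46),'ws':(531,-136,13,36)}.items():
        P=W[(np.hypot(W[...,0]-x,W[...,1]-y)<30)&(W[...,2]>6)]; print(n,(P.min(0)+P.max(0))[:2]/2,P[:,2].max())
E
```

```text
top xl (array([ 613.1, -197. ]), 1011, np.float64(34.3), np.float64(0.01))
top l (array([615.3, -78.3]), 860, np.float64(34.5), np.float64(0.01))
top m (array([ 433.4, -204.4]), 718, np.float64(34.4), np.float64(0.0))
top s (array([ 440.1, -324.9]), 544, np.float64(34.3), np.float64(0.0))
top stop s (array([ 597.4, -328.5]), 421, np.float64(102.3), np.float64(0.0))
top stop m (array([ 597.8, -328.8]), 283, np.float64(82.3), np.float64(0.03))
top stop l (array([ 597.9, -328.6]), 358, np.float64(62.1), np.float64(0.03))
top stop xl (array([ 598. , -328.8]), 411, np.float64(42.3), np.float64(0.02))
wb [ 521.97765025 -263.15498042] 49.2577250809174
ws [ 523.85870192 -138.07911394] 39.861266509729205
scene xl (array([ 613.3, -201.5]), 529, np.float64(33.4), np.float64(0.08))
scene l (array([614.9, -83. ]), 395, np.float64(33.4), np.float64(0.05))
scene m (array([ 433.4, -208.6]), 531, np.float64(33.4), np.float64(0.04))
scene s (array([ 440.1, -329.2]), 450, np.float64(33.4), np.float64(0.02))
scene stop s (array([ 596.7, -332.3]), 208, np.float64(101.5), np.float64(0.0))
scene stop m (array([ 598.7, -332.3]), 200, np.float64(81.6), np.float64(0.18))
scene stop l (array([ 599. , -332.1]), 264, np.float64(61.8), np.float64(0.27))
scene stop xl (array([ 598.7, -332.3]), 322, np.float64(41.8), np.float64(0.27))
wb [ 521.75227941 -268.00842877] 47.801324572729825
ws [ 528.66021396 -140.4944705 ] 36.986201570234705
```

```bash
cat >> h.py <<'E'
from scipy.spatial.transform import Rotation as Ro
def wcloud(d,o):
    p=env.camera_params('wrist'); T=np.array(p['tool_from_camera'])
    v,u=np.mgrid[:480,:640]; a=(u-p['cx'])/p['fx']; b=(v-p['cy'])/p['fy']; r=np.hypot(a,b)+1e-9
    k=np.tan(np.minimum(r,1.5))/r
    X=np.stack([a*k*d,b*k*d,d],-1)
    X=X@T[:3,:3].T+T[:3,3]
    W=X@Ro.from_quat(o['tool_rot']).as_matrix().T+np.array(o['ee_pos'])
    W[d<=0]=np.nan; return W
E
python3 - <<'E'
from fit import *
print(np.round(env.camera_params('wrist')['tool_from_camera'],3))
for q in ([1,0,0,0],[0,1,0,0]):
    try: env.goto([520,-200,260],q)
    except env.Unreachable as e: print('unreach',e); continue
    o=env.get_obs(); im,d=env.grab_frame('wrist'); save('w%d'%q[0],im)
    print(q,o['t'],np.round(o['ee_pos'],1),np.round(o['q'],2))
    W=wcloud(d,o)
    for n,(x,y,ri,ro) in R.items(): print(n,annulus(W,(x,y),ri,ro,34,6))
    for n,ri,ro,z in (('s',0,16,102),('m',16,22,82),('l',22,28,62),('xl',28,34,42)): print('stop',n,annulus(W,(597,-330),ri,ro,z,6))
E
```

```text
[[-1.00000e-03 -9.51000e-01 -3.10000e-01  7.94710e+01]
 [ 1.00000e+00 -0.00000e+00 -1.00000e-03  7.52000e-01]
 [ 1.00000e-03 -3.10000e-01  9.51000e-01 -1.23729e+02]
 [ 0.00000e+00  0.00000e+00  0.00000e+00  1.00000e+00]]
[1, 0, 0, 0] 2.875 [ 519.9 -200.6  260. ] [-0.46 -0.09  1.85 -0.    1.38  1.11]
xl (array([ 613.7, -200. ]), 2561, np.float64(33.8), np.float64(0.01))
l (array([615.7, -81.6]), 1986, np.float64(33.7), np.float64(0.01))
m (array([ 434.5, -207.5]), 1383, np.float64(33.5), np.float64(0.01))
s (array([ 441.1, -327.8]), 956, np.float64(33.3), np.float64(0.01))
stop s (array([ 598. , -331.3]), 1129, np.float64(101.7), np.float64(0.0))
stop m (array([ 597.8, -331.9]), 741, np.float64(81.8), np.float64(0.04))
stop l (array([ 597.8, -331.9]), 834, np.float64(61.8), np.float64(0.04))
stop xl (array([ 597.9, -331.9]), 894, np.float64(41.8), np.float64(0.04))
[0, 1, 0, 0] 5.575 [ 520.  -200.1  260. ] [-0.46 -0.09  1.85  0.    1.38 -2.03]
xl (array([ 613.1, -200.1]), 2023, np.float64(33.6), np.float64(0.01))
l (array([615.2, -81.9]), 1375, np.float64(33.6), np.float64(0.02))
m (array([ 434.1, -207.6]), 1732, np.float64(33.9), np.float64(0.01))
s (array([ 440.5, -327.7]), 1187, np.float64(33.6), np.float64(0.01))
stop s (array([ 597.2, -331.5]), 790, np.float64(101.6), np.float64(0.0))
stop m (array([ 598.2, -332.1]), 579, np.float64(81.7), np.float64(0.11))
stop l (array([ 598.1, -331.8]), 710, np.float64(61.8), np.float64(0.05))
stop xl (array([ 598.3, -332. ]), 842, np.float64(41.8), np.float64(0.1))
```

View pics/w1.png

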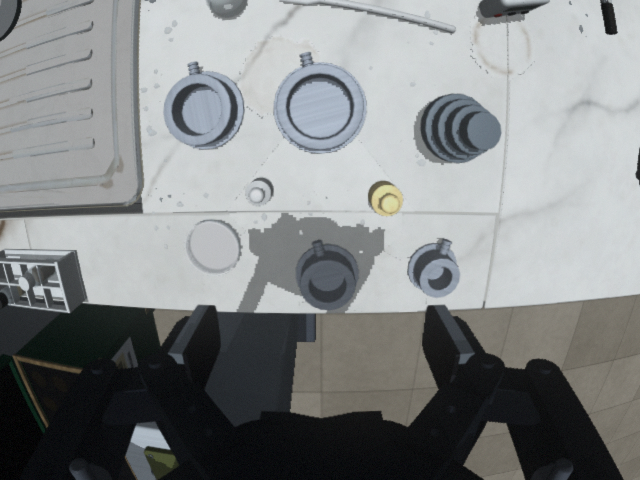

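The wrist view shows all four receivers and the stack clear, at top right (460,125). The two yaws agree within 1 mm. Before grasping I measure how far the fingertips reach at each opening.

Run:
```python
from h import *
env.goto([597.8,-331.6,200],[1,0,0,0])
for w in (76,64,52,40):
    env.move_gripper(w); o=env.get_obs(); im,d=env.grab_frame('wrist')
    X=(wcloud(d,o)-np.array(o['ee_pos']))@Ro.from_quat(o['tool_rot']).as_matrix()
    F=X[(abs(X[...,0])<14)&(abs(X[...,1])<75)&(X[...,2]>-40)&(X[...,2]<40)]
    print(w,o['gripper_width'],len(F),np.percentile(F[:,2],[50,95,99,99.8]).round(1),np.percentile(F[:,1],[1,50,99]).round(1),np.abs(F[:,1]).min().round(1))
print(o['t'])
```

```text
76 75.9354287893937 7890 [-19.9   3.6   7.6   8.8] [-60.7  37.1  62. ] 35.3
64 63.82612449926504 9426 [-23.6   5.8  10.4  12.3] [-58.6  32.1  59.9] 28.6
52 51.7514698777397 11420 [-29.7   6.1  11.7  14.2] [-55.3  26.2  56.6] 23.1
40 40.09849482521726 12954 [-31.4   6.6  13.1  16.4] [-50.7  20.3  51.9] 18.1
9.4083
```

```bash
cat > mv.py <<'E'
from h import *
D=[1,0,0,0]
REC={'xl':(613.4,-200.05),'l':(615.4,-81.75),'m':(434.3,-207.5),'s':(440.8,-327.8)}
#       collar dia, origin z in stack, fingertip reach at that opening
ST={'s':(32,60,17.7),'m':(44,40,16),'l':(56,20,14),'xl':(68,0,11.5)}
STACK=(597.9,-331.8)
def pick(n,F=40):
    w,z0,tip=ST[n]; zg=z0+22+tip+1.8
    env.move_gripper(min(w+12,82)); env.goto([*STACK,z0+100],D)
    env.line_to([*STACK,zg],D,v=100)
    env.move_gripper(w-6,F); env.sleep(.2)
    print('grip',env.get_obs()['gripper_width'],env.get_obs()['gripper_force'])
    env.line_to([*STACK,zg+30],D,v=60); env.line_to([*STACK,zg+75],D,v=150)
    print('held',env.get_obs()['gripper_width'],env.get_obs()['wrist_force'].round(2) if hasattr(env.get_obs()['wrist_force'],'round') else env.get_obs()['wrist_force'])
def place(n):
    w,z0,tip=ST[n]; zs=12+22+tip+1.8; x,y=REC[n]
    env.goto([x,y,max(zs+60,130)],D); env.line_to([x,y,zs+25],D,v=120)
    hit=env.line_to([x,y,zs+.8],D,v=30,force_limit=6)
    o=env.get_obs(); print('hit',hit,'above seat',round(o['ee_pos'][2]-zs,2),np.round(o['wrist_force'],1),'t',o['t'])
    return hit and o['ee_pos'][2]-zs>3
def release(n):
    w,z0,tip=ST[n]; zs=34+tip+1.8; x,y=REC[n]
    env.move_gripper(min(w+10,80)); env.line_to([x,y,zs+70],D,v=150)
E
python3 - <<'E'
from mv import *
pick('s')
im,d=env.grab_frame('scene'); save('s_held',im[120:360,260:580].repeat(2,0).repeat(2,1))
if not place('s'): release('s')
im,d=env.grab_frame('wrist'); save('s_placed',im)
print(env.get_obs()['t'])
E
```

```text
grip 30.24118611038514 39.89062478765845
held 30.23080242438132 [-0.01  0.05 -0.82]
hit True above seat 1.02 [-0.8  0.8  5.1] t 14.35
15.2917
```

View pics/s_placed.png

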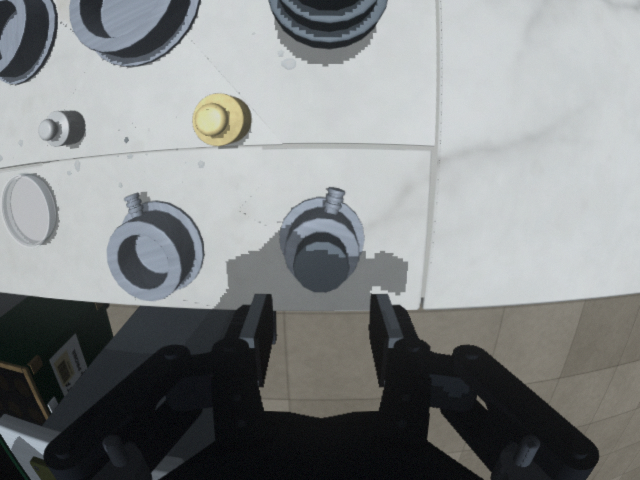

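View pics/s_held.png

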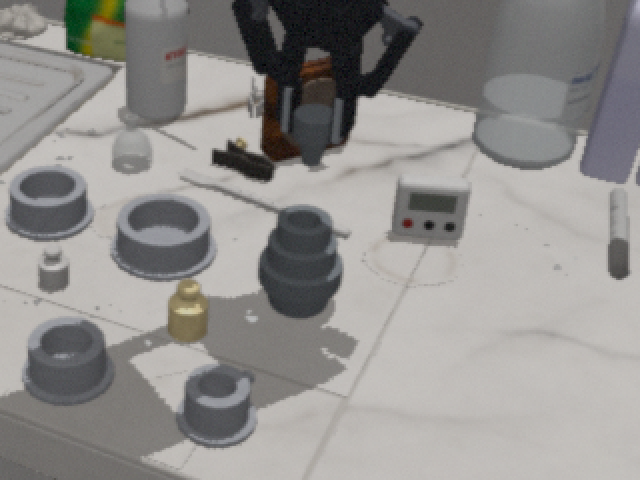

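S was lifted alone, with the rest of the stack left standing, and it sits in its receiver at (322,262). Next is M, checking the height of S and the stack position from depth.

```bash
cat > chk.py <<'E'
from fit import *
def top(n,W):
    ri,ro={'s':(0,16),'m':(13,22),'l':(19,28),'xl':(25,34)}[n]
    from mv import REC
    return annulus(W,REC[n],ri,ro,54,6)
def wview(tag=None):
    env.sleep(.3); o=env.get_obs(); im,d=env.grab_frame('wrist')
    if tag: save(tag,im)
    return wcloud(d,o)
E
python3 - <<'E'
from mv import *; from chk import *
print('s',top('s',wview()))
env.goto([540,-331,220],D); W=wview()
print('s',top('s',W))
for n,ri,ro,z in (('m',13,22,82),('l',22,28,62),('xl',28,34,42)): print('stop',n,annulus(W,STACK,ri,ro,z,6))
pick('m')
if not place('m'):
    release('m'); print('m',top('m',wview('m_placed')))
print(env.get_obs()['t'])
E
```

```text
s (array([ 440.4, -328. ]), 2388, np.float64(53.9), np.float64(0.0))
s (array([ 440.8, -327.3]), 888, np.float64(53.7), np.float64(0.0))
stop m (array([ 598.1, -331.4]), 1935, np.float64(81.9), np.float64(0.01))
stop l (array([ 597.7, -331.6]), 1243, np.float64(62.0), np.float64(0.0))
stop xl (array([ 597.9, -331.6]), 1198, np.float64(42.0), np.float64(0.0))
grip 42.50620920312837 40.852048471570015
held 42.54711489218933 [ 0.25 -0.63 -0.44]
hit True above seat 0.96 [-0.7  1.1  4.1] t 21.9
m (array([ 434. , -207.8]), 3144, np.float64(53.6), np.float64(0.01))
23.1417
```

S and M are both seated, with their tops at 54 mm. L and XL follow.

Run:
```python
from mv import *; from chk import *
for n in ('l','xl'):
    pick(n)
    if place(n): break
    release(n); r=top(n,wview(n+'_placed')); print(n,r,'rec',REC[n])
    if abs(r[2]-53.8)>.8: break
print(env.get_obs()['t'])
```

```text
grip 54.39555631726993 42.82869156450033
held 54.332474501098176 [ 0.21  0.6  -2.14]
hit True above seat 1.38 [0.2 0.4 3.9] t 28.95
l (array([614.9, -82.2]), 4301, np.float64(53.5), np.float64(0.01)) rec (615.4, -81.75)
grip 66.19323344842348 45.45675169676542
held 66.19797220483069 [-0.03 -0.37 -2.08]
hit True above seat 1.75 [-1.4 -0.2  4.2] t 35.8083
xl (array([ 612.9, -200.3]), 5502, np.float64(53.5), np.float64(0.01)) rec (613.4, -200.05)
37.05
```

Run:
```python
from mv import *; from chk import *
env.goto([520,-200,280],D); W=wview('final_w')
for n,ro in (('s',14),('m',20),('l',26),('xl',32)):
    c=REC[n]; P=W[(np.hypot(W[...,0]-c[0],W[...,1]-c[1])<ro)&(abs(W[...,2]-53.7)<5)]
    A=np.c_[P[:,:2]-c,np.ones(len(P))]; s=np.linalg.lstsq(A,P[:,2],rcond=None)[0]; print(n,top(n,W),'slope*dia',(s[:2]*2*ro).round(2))
im,d=env.grab_frame('scene'); save('final_s',im[120:360,200:520].repeat(2,0).repeat(2,1))
```

```text
s (array([ 440.3, -327.6]), 646, np.float64(53.6), np.float64(0.0)) slope*dia [ 0.09 -0.01]
m (array([ 434.2, -207.6]), 921, np.float64(53.5), np.float64(0.01)) slope*dia [0.81 0.05]
l (array([614.3, -82.5]), 1403, np.float64(53.7), np.float64(0.01)) slope*dia [-0.06 -0.46]
xl (array([ 612. , -200.2]), 1891, np.float64(53.8), np.float64(0.01)) slope*dia [-0.13  0.01]
```

View pics/final_s.png

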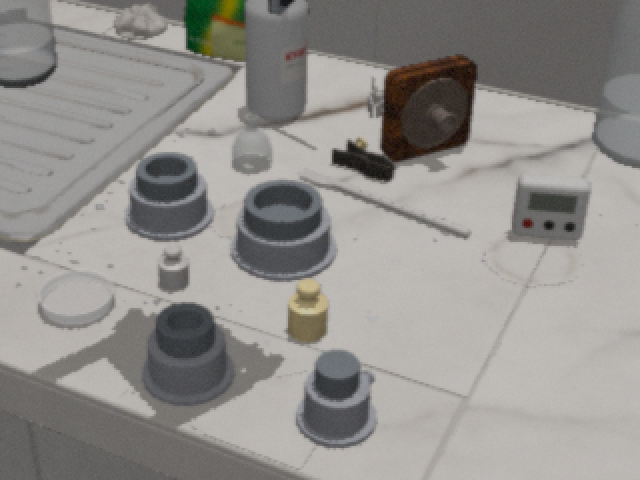

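View pics/final_w.png

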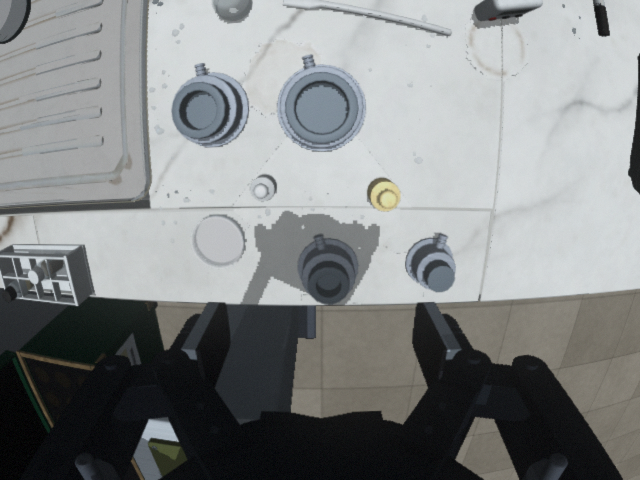

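The stoppers all look seated and the weights are unmoved. M's collar slope (0.8 mm) is worth a closer look, along with L's.

Run:
```python
from mv import *; from chk import *
def slope(W,c,ri,ro,z):
    r=np.hypot(W[...,0]-c[0],W[...,1]-c[1]); P=W[(r<ro)&(r>ri)&(abs(W[...,2]-z)<3)]
    if len(P)<50: return None
    A=np.c_[P[:,:2]-c,np.ones(len(P))]
    for _ in range(4):
        s=np.linalg.lstsq(A,P[:,2],rcond=None)[0]; k=abs(A@s-P[:,2])<1; A,P=A[k],P[k]
    return len(P),(np.degrees(s[:2])).round(2),s[2].round(2)
for n,dx in (('m',-40),('l',-40)):
    x,y=REC[n]; w=ST[n][0]
    for q in (D,[0,1,0,0]):
        env.goto([x+(dx if q==D else 40),y,170],q); W=wview()
        print(n,q,'collar',slope(W,(x,y),w/2-8,w/2-1,53.7),'table',slope(W,(x,y),w/2+22,w/2+45,0))
print(env.get_obs()['t'])
```

```text
m [1, 0, 0, 0] collar (1457, array([-0.28,  0.03]), np.float64(54.05)) table (8869, array([0.14, 0.04]), np.float64(0.58))
m [0, 1, 0, 0] collar (1470, array([-0.02, -0.05]), np.float64(54.06)) table (8634, array([0.18, 0.02]), np.float64(0.54))
l [1, 0, 0, 0] collar (1957, array([-0.04,  0.1 ]), np.float64(54.01)) table (10525, array([ 0.08, -0.14]), np.float64(-0.06))
l [0, 1, 0, 0] collar (1877, array([-0.07, -0.05]), np.float64(54.04)) table (10364, array([ 0.08, -0.11]), np.float64(-0.07))
48.4167
```

Both are flat. I'm handing in.

```bash
python3 -c "
from bench import env
print(env.finish_job())"
```

```text
the job is handed in; nothing more can be done
None
```

All four stoppers are in their matching receivers, collars flat on the rims with tops measured at 54 mm. The weights look undisturbed, and I handed the job in at about 48 s of the 109 s allowed; no verdict came back.

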